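# Load the plate viewer and select its square filter

## Robot

A 6-joint arm with a two-finger parallel gripper is mounted at the origin on the work surface. World frame = base frame: x ahead of the robot, y to its left, z up, the work surface at z = 0. Lengths are in m, angles in rad, forces in N, time in s.
With the tool pointing down it reaches from about 0.275 to 0.975 m from the base axis. Payload 8.4 kg.
Tool frame: the origin (TCP) lies at the very end of the fingers, on their centre line; the grasp point (between the pads) lies 19 mm behind it (manip.hold_point_z is the distance from the TCP to the grasp point, in m); z points along the fingers, y is the line along which they close (so a half turn about z gives the same grasp; the last joint's range is limited). The gripper opens to 92 mm and grips with 3 to 60 N. Pads are 20 mm wide; open, the fingers measure 128 mm over their backs; the gripper's body (75 mm by 189 mm) begins 69 mm behind the grasp point.
Start: joints at [-1.177, 0.353, 1.633, -0, 1.155, -0.002], TCP at [0.241, -0.577, 0.215] pointing down, gripper open.
Joint ranges: [-2.63, 2.63], [-0.92, 2.1], [0.06, 2.66], [-1.3, 4.44], [0, 2.69], [-3.02, 3.02]. Speed limits (rad/s): [2.22, 2.22, 2.79, 3.14, 3.14, 3.14].

## Interface

Orientations are given as [roll, pitch, yaw] about the fixed x, y, z axes, in that order (R = Rz(yaw) Ry(pitch) Rx(roll)).
In Python, from bench import manip, vision gives the robot as it stands.
- The arm moves only by the tool send_rows, never from a script. Its argument "plan" is a list of rows, each an object with "dr": the turn, a rotation vector about the tool's x, y, z as a fraction of full scale, a list of three; "delta_pos": the shift along the tool's x, y, z as a fraction of full scale, a list of three; "fingers": the opening, from -1 (shut) to 1 (fully open), so that 0 is half open. In form: [{"dr": [rx, ry, rz], "delta_pos": [x, y, z], "fingers": fingers}, ...]. A call has 1 to 5 rows; each row is the pose to reach, as a shift and turn from the pose commanded when the call began, along the tool's axes at that moment, turning the shorter way round; what a row does not reach only later rows make up. Full scale, the value 1, is 200 mm for a shift and 180 degrees for a turn. A row lasts 1/10 s, in which the tool goes at most 50 mm and 8.59 degrees, less where a joint would pass 70% of its speed; a pose out of reach is approached as far as the arm can. A call with a number of a shift or a turn outside -1 to 1 is refused whole. A call with a gripper value outside its range is refused whole. The fingers move at their own pace and stop on an object; "newtons" is the grip in N (left out, the last holds). Time passes only in rows, so rows that repeat a pose let the fingers close. It gives the time, the measured TCP pose, the force, the opening and the grip force at its end, in the units of the state.
- manip.get_obs(): the state, without advancing time (a new reading comes with each control period).
- vision.read_camera(name): name is "scene" or "top" or "wrist"; returns (picture, depth): 384x512x3 uint8, blue, green, red; 384x512 float32, m along the optical axis (not along the pixel's ray), 0 where there is no reading.
- vision.camera_model(name): a dict with "vertical_fov" (degrees; the focal length in pixels is half the picture's height over the tangent of half this angle, whatever the lens; pixels are square), "cx", "cy" (the principal point, pixels), "xyz" and "rotation" of the camera in the world. Camera axes: x right, y down, z forward; pixel columns grow to the right and rows downward; lengths in m; the calibration is good to about 2 mm. The wrist camera is an equidistant fisheye: a pixel r from the principal point sees the ray r / f radians off the axis. A picture is of the moment at which its call begins: read the wrist's pose just before it. camera_model takes no time and is no camera call; for the wrist camera it gives the pose at the moment of the call.
- manip.job_done(): hands the job in; it is judged then, once.
The state is a dict: "clock": time; "joint_pos": joint angles; "qd": joint speeds; "tau": joint torques, N m; "tcp_pos": TCP position; "tool_rot": TCP orientation; "force": force on the tool from outside, world axes, zero at the start; "torque": the same for the moment, N m; "finger_gap": finger opening in m; "gripper_force": force on a finger pad.
Only numpy, scipy, OpenCV 4.12 (cv2) and the standard library are available. Lean on these libraries where they do the work, as an engineer would, in place of code of your own. Each camera call takes 0.05 s, during which the arm holds its last target. There are 200 camera calls.

## Task

Lay the flat cassette on the plate viewer's sloped stage, grip fin up, with a long edge resting fully against the ledge at the bottom of the slope and roughly centred from side to side, touching it down and nudging it home gently. Also turn the filter carousel the shorter way round until its one square window faces the light hood that stands between carousel and stage. Leave the other things on the bench where they are.

Things in the scene. Friction and masses are not known exactly. Their poses are not given: they have to be found in the camera images.
- viewer: White plate viewer fixed to the bench, 200 (x) x 370 (y) mm. Origin: centre of underside; own +x away from the robot, +y left. Left half (own +y): sloped stage. Right half: deck, top 52 mm above the bench, with the filter carousel. Between them at own x = y = 0 stands the grey light hood (44 x 14, top 78 mm above the bench) with a small pointer to the carousel.
- stage: Aluminium stage sloping 25 deg, lower side to the robot. Origin: on its surface at the foot of the ledge, half-way along it (36 mm above the bench). +x up the slope (0 to 140 mm), +y along the ledge (-82 to 82 mm), +z outward normal. Ledge: x -10 to 0, full width, 9 mm above the surface. Friction may hold a part set down short of the ledge.
- cassette_grip (a point): Loose cassette: grey plate 90 (x) x 130 (y) x 10 thick, with an upright white grip fin mid-top, 12 (x) x 70 (y), from 10 to 40 mm above the underside; 0.15 to 0.31 kg. This point: middle of the fin, 26 mm above the underside; cassette's own axes. Starts flat on the bench left of the viewer; same after half a turn. Flat on the stage touching the ledge it has stage x 45, z 26 mm.
- carousel (a joint): Angle of the filter carousel, rad, anticlockwise from above. The square window faces the light hood (viewer's own +y) at 0 and equally at 6.283; no end stops, no clicks; friction (0.12 N m) holds it where it is left. It starts anywhere from 0.9 to 5.38; starts within 0.2 of 3.14 may go either way.
- carousel_grip (a point): On the carousel's vertical axis, middle of its grip. Disc 148 mm dia, top 63 mm above the bench, five round windows and a square one; black bar grip across the middle 70 long x 16 wide, from 63 to 101 mm above the bench. This point is 87 mm above the bench. Own +x runs along the bar towards the square window.
- square_window (a point): Centre of the square window (33 mm frame) on top of the carousel disc, 53 mm from its axis.
- cassette: The cassette's body, the same loose thing; origin in the centre of its underside.
- cap_a: Bystander: blue screw cap, 40 dia x 16 high, in front of the viewer (mm); origin in the centre of its underside.
- cap_b: Bystander: second, identical blue screw cap, in front of the viewer (mm); origin in the centre of its underside.
- tipbox: Bystander: blue pipette-tip box 125 x 85 x 55 high, left of the cassette (mm); origin in the centre of its underside.
- bottle_a: Bystander: clear bottle, 70 dia, 150 high, behind the cassette (mm); origin in the centre of its underside.
- bottle_b: Bystander: amber jar, 60 dia, 120 high, right of the viewer (mm); origin in the centre of its underside.
- timer: Bystander: flat white bench timer 60 x 60 x 16, in front of the stage (mm); origin in the centre of its underside.
Not all that is in view belongs to the job. Leave any pink or yellow look-alike of the cassette alone.

How it is judged:
At the end, for the whole second after the job is handed in: The cassette lies flat on the sloped stage, fin up, a long edge against the ledge (gap at its middle under 1.5 mm, within 3 degrees), centred along the ledge within 20 mm, at rest; the carousel's square window faces the light hood within 0.12 rad (7 degrees), at rest (x of cassette_grip in the frame of stage between 0.043 and 0.0465 m and y of cassette_grip in the frame of stage between -0.02 and 0.02 m and z of cassette_grip in the frame of stage between 0.0225 and 0.0295 m and angle between the z axis of cassette_grip and the z axis of stage, either way round below 0.05 rad and angle between the y axis of cassette_grip and the y axis of stage, either way round below 0.05 rad and linear speed of cassette below 0.01 m/s and (value of joint carousel between -0.12 and 0.12 rad or value of joint carousel between 6.163 and 6.403 rad) and velocity of joint carousel between -0.05 and 0.05 rad/s); the robot touches nothing.
It fails at once if the carousel is turned the longer way round (starts within about 0.2 rad of opposite the hood may go either way) ((value of joint carousel between 3.942 and 4.092 rad and distance of square_window from where it was at the start of the episode above 0.0576 m) or (value of joint carousel between 2.192 and 2.342 rad and distance of square_window from where it was at the start of the episode above 0.0576 m)).
It fails at once if the carousel is turned more than 0.9 rad past the hood (value of joint carousel below -0.9 rad or value of joint carousel above 7.183 rad).
It fails at once if the cassette is pressed or dropped on the stage or its ledge with more than 100 N (contact force between cassette and stage above 100 N).
It fails at once if a bystander is moved by more than 30 mm (distance of any of cap_a, cap_b, tipbox, bottle_a, bottle_b, timer from where it was at the start of the episode above 0.03 m).
It also fails if it takes over 64 s, if anything falls off the work surface, if the arm or the gripper's body presses on something with over 40 N, if the wrist force passes 120 N, or if a joint passes its speed limit or range.

## Working session

There is one attempt and no reset: what is moved stays moved. The work goes in short steps, Python scripts to look and compute and a tool call to move; the robot and the scene stay as the last step left them, time stands still between calls to the robot, and variables do not carry over. Pictures are saved under pics/ and viewed, at most 10 in all, crops included, and the job is handed in when it is done.

Besides the shell and the picture viewer there is one more tool, called by a JSON object that holds its "api" and its "payload", one argument or row to a line. send_rows: Moves the arm, as the interface text tells. Shift numbers are shares of 200 mm and turn numbers shares of 180 degrees, none past 1 either way. Its arguments: {"type":"object","properties":{"plan":{"type":"array","items":{"type":"object","properties":{"dr":{"type":"array","items":{"type":"number","minimum":-1,"maximum":1}},"delta_pos":{"type":"array","items":{"type":"number","minimum":-1,"maximum":1}},"fingers":{"type":"number"}}}},"newtons":{"type":"number"}},"required":["plan"]}

```bash
mkdir -p pics; ls; python3 - <<'E'
from bench import manip, vision
import cv2, numpy as np
o=manip.get_obs(); print({k:np.round(v,3) for k,v in o.items()}, manip.hold_point_z)
ims=[]
for n in ["scene","top"]:
    m=vision.camera_model(n); print(n,m)
    p,d=vision.read_camera(n); cv2.imwrite(f"pics/{n}0.png",p); np.savez(f"{n}0.npz",p=p,d=d,**m)
E
```

```text
pics
{'clock': np.float64(0.0), 'joint_pos': array([-1.177,  0.354,  1.634, -0.   ,  1.155, -0.002]), 'qd': array([ 0.001, -0.002, -0.   ,  0.   ,  0.001, -0.001]), 'tau': array([ 0.0000e+00, -5.9384e+01, -3.3422e+01,  7.0000e-02,  2.3000e-02,
       -0.0000e+00]), 'tcp_pos': array([ 0.241, -0.576,  0.214]), 'tool_rot': array([-3.14 ,  0.   ,  0.396]), 'force': array([ 0.367, -0.556, -0.344]), 'torque': array([ 0.041, -0.01 ,  0.02 ]), 'gripper_force': np.float64(0.0), 'finger_gap': np.float64(0.092)} 0.0187
scene {'vertical_fov': 53.08395839692727, 'cx': 259.1277811685061, 'cy': 188.9664681084793, 'xyz': array([ 1.07419121, -0.68523423,  1.01411504]), 'rotation': array([-2.34758633,  0.01899729,  0.62760113])}
top {'vertical_fov': 54.57573557251376, 'cx': 253.279795076111, 'cy': 192.83063160297576, 'xyz': array([0.42788884, 0.10076967, 1.4480365 ]), 'rotation': array([-3.09003501, -0.0146514 , -1.59451427])}
```

View pics/top0.png

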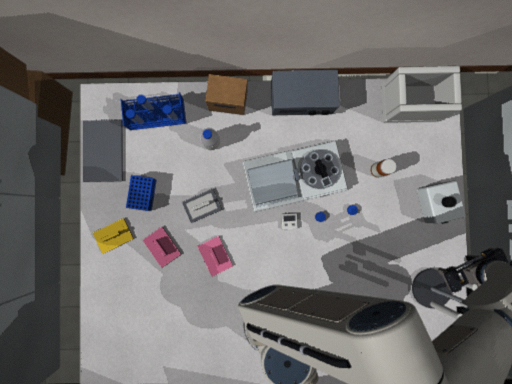

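View pics/scene0.png

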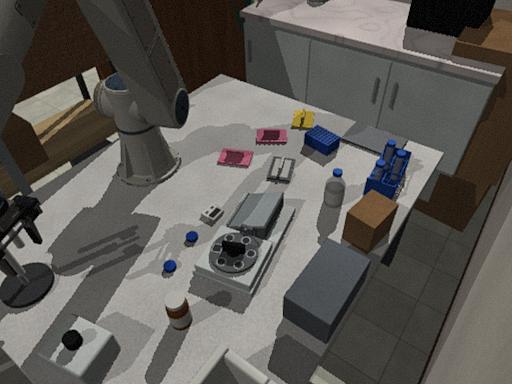

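The top view shows the viewer at about (295,175), with the carousel at (320,168) on its right and the stage at (270,182) on its left. Four things are cassette-shaped: grey with a white fin (202,205), pink (163,246) and (215,255), and yellow (113,236). Only the grey one beside the viewer fits. I'll confirm it with an enlarged crop and get coarse positions.

```bash
cat > h.py <<'E'
import numpy as np, cv2
from scipy.spatial.transform import Rotation as R
from bench import manip, vision
def rays(m,px,fish=False):
    px=np.atleast_2d(np.float64(px)); f=192/np.tan(np.radians(m["vertical_fov"])/2)
    v=(px-[float(m["cx"]),float(m["cy"])])/f
    if fish:
        r=np.linalg.norm(v,axis=1,keepdims=True)+1e-12
        d=np.hstack([v/r*np.sin(r),np.cos(r)])
    else: d=np.hstack([v,np.ones((len(v),1))])
    return d@R.from_euler("xyz",m["rotation"]).as_matrix().T
def onplane(m,px,z,fish=False):
    d=rays(m,px,fish); return m["xyz"]+d*((z-m["xyz"][2])/d[:,2])[:,None]
def bydepth(m,px,dep,fish=False):
    px=np.atleast_2d(px).astype(int); d=rays(m,px,fish)
    k=R.from_euler("xyz",m["rotation"]).as_matrix()[:,2]
    return m["xyz"]+d*(dep[px[:,1],px[:,0]]/(d@k))[:,None]
E
python3 - <<'E'
from h import *
z=np.load("top0.npz"); p,d=z["p"],z["d"]
c=[cv2.resize(p[y:y+70,x:x+h],None,fx=5,fy=5,interpolation=2) for x,y,h in [(170,172,60),(240,140,110)]]
cv2.imwrite("pics/crop.png",cv2.resize(np.hstack(c),(800,330)))
pts={"cas":(190,210),"fin":(203,204),"viewTL":(246,160),"viewTR":(337,143),"caro":(321,168),"stage":(270,182),"stagelow":(270,202),"stagehi":(268,162),"bottle":(209,134),"capA":(320,216),"timer":(290,220),"bench":(300,240)}
for k,v in pts.items(): print(k,np.round(bydepth(z,v,d)[0],3))
E
```

```text
cas [0.441 0.323 0.008]
fin [0.462 0.269 0.041]
viewTL [0.629 0.103 0.019]
viewTR [ 0.691 -0.256  0.002]
caro [ 0.582 -0.169  0.102]
stage [0.538 0.016 0.065]
stagelow [0.464 0.016 0.044]
stagehi [0.617 0.019 0.037]
bottle [0.705 0.231 0.149]
capA [ 0.406 -0.177  0.014]
timer [ 0.393 -0.061  0.01 ]
bench [ 0.315 -0.099  0.001]
```

View pics/crop.png

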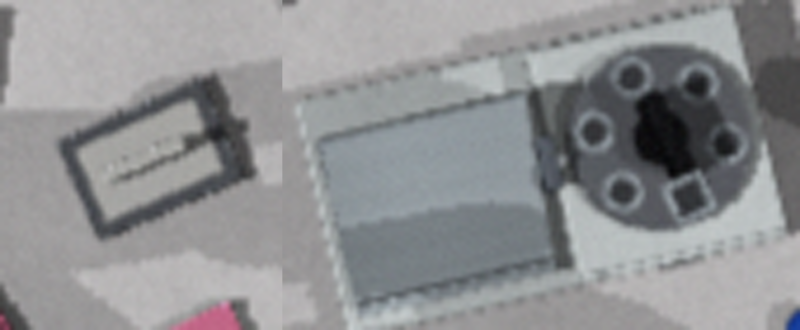

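The grey cassette with the white fin lies at (155,155) in the crop, beside the viewer, so it is the one. The square window is at (690,195), on the robot's side of the carousel. That puts the joint at about +1.77 rad, so the turn is clockwise by about 101°. I'll move the wrist camera over.

{"api": "send_rows", "payload": {
  "plan": [
    {"dr": [0, 0, 0], "delta_pos": [0.3, -0.1, -0.4], "fingers": 1},
    {"dr": [0, 0, 0], "delta_pos": [0.8, -0.4, -0.4], "fingers": 1},
    {"dr": [0, 0, 0], "delta_pos": [0.8, -0.4, -0.4], "fingers": 1},
    {"dr": [0, 0, 0], "delta_pos": [0.8, -0.4, -0.4], "fingers": 1},
    {"dr": [0, 0, 0], "delta_pos": [0.8, -0.4, -0.4], "fingers": 1}
  ]
}}

```text
clock: 0.6
tcp_pos: [0.3608, -0.438, 0.2963]
tool_rot: [3.14, -0.002, 0.399]
force: [0.3, -0.4, 1.1]
finger_gap: 0.0918
gripper_force: 0.0
```

{"api": "send_rows", "payload": {
  "plan": [
    {"dr": [0, 0, 0], "delta_pos": [0.9, -0.7, 0], "fingers": 1},
    {"dr": [0, 0, 0], "delta_pos": [0.9, -0.7, 0], "fingers": 1},
    {"dr": [0, 0, 0], "delta_pos": [0.9, -0.7, 0], "fingers": 1},
    {"dr": [0, 0, 0], "delta_pos": [0.9, -0.7, 0], "fingers": 1},
    {"dr": [0, 0, 0], "delta_pos": [0.9, -0.7, 0], "fingers": 1}
  ]
}}

```text
clock: 1.1
tcp_pos: [0.4706, -0.2402, 0.2942]
tool_rot: [-3.141, 0.0, 0.397]
force: [-0.0, -0.2, -0.6]
finger_gap: 0.0918
gripper_force: 0.0
```

```bash
python3 - <<'E'
from h import *
o=manip.get_obs(); print({k:np.round(o[k],3) for k in ["clock","tcp_pos","tool_rot","joint_pos","force"]})
m=vision.camera_model("wrist"); print(m); p,d=vision.read_camera("wrist"); cv2.imwrite("pics/w1.png",p); np.savez("w1.npz",p=p,d=d,**m)
E
```

```text
{'clock': np.float64(1.1), 'tcp_pos': array([ 0.471, -0.24 ,  0.294]), 'tool_rot': array([-3.141,  0.   ,  0.397]), 'joint_pos': array([-0.475,  0.131,  1.743,  0.   ,  1.268,  0.698]), 'force': array([-0.036, -0.158, -0.554])}
{'vertical_fov': 65.70646984690485, 'cx': 255.2355027627723, 'cy': 190.81414570514178, 'xyz': array([ 0.54424   , -0.20856699,  0.46354657]), 'rotation': array([ 2.85039298e+00, -3.04308953e-04, -1.17417316e+00])}
```

View pics/w1.png

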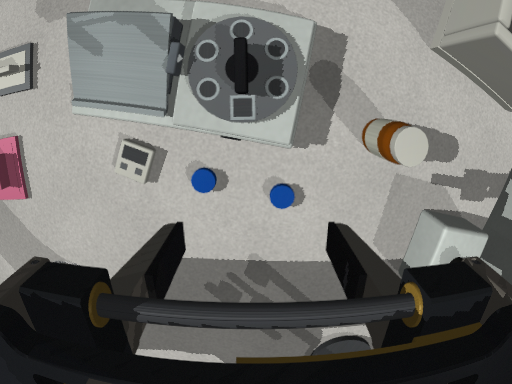

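The wrist view shows the carousel axis at (242,68), the square window at (242,107) and the stage at (120,60), with the ledge along its lower edge. I'll fit the bar, disc, window and stage from the wrist points.

```bash
cat > cloud.py <<'E'
from h import *
def cloud(z,fish=True):
    yy,xx=np.mgrid[:384,:512]; px=np.c_[xx.ravel(),yy.ravel()]
    P=bydepth(z,px,z["d"],fish); P[z["d"].ravel()==0]=np.nan
    return P.reshape(384,512,3)
E
python3 - <<'E'
from cloud import *
z=np.load("w1.npz"); P=cloud(z); p=z["p"]
print("pix bar,sq,disc,deck,ledge,stage",[np.round(P[y,x],3) for x,y in [(242,58),(242,107),(258,110),(190,115),(120,106),(120,60),(205,72)]])
roi=np.zeros((384,512),bool); roi[0:150,170:320]=1
bar=(P[...,2]>.092)&(P[...,2]<.112)&roi
r=cv2.minAreaRect(np.float32(P[bar][:,:2]*1000)); print("bar",bar.sum(),r,np.median(P[bar][:,2]))
disc=(P[...,2]>.056)&(P[...,2]<.075)&roi&(p.max(2)<140)
c=max(cv2.findContours(disc.astype(np.uint8),0,1)[0],key=cv2.contourArea)[:,0]
Q=onplane(z,c,.063,True)[:,:2]*1000; e=cv2.fitEllipse(np.float32(cv2.convexHull(np.float32(Q)))); print("disc",e, np.median(P[disc][:,2]))
# square window: outline bright frame
sq=np.zeros_like(roi); sq[93:122,228:258]=1
g=p.min(2); print(g[90:125:2,226:260:2])
fr=sq&(g>120); Q=onplane(z,np.argwhere(fr)[:,::-1],.063,True)[:,:2]*1000; print("sq",cv2.minAreaRect(np.float32(Q)))
st=np.zeros_like(roi); st[30:92,82:165]=1
S=P[st]; S=S[~np.isnan(S).any(1)]
c0=S.mean(0); n=np.linalg.svd(S-c0,full_matrices=False)[2][2]; n*=np.sign(n[2])
print("stage n",n,"tilt",np.degrees(np.arccos(n[2])),"c",c0,"res",np.std((S-c0)@n),"yaw",np.degrees(np.arctan2(-n[1],-n[0])))
E
```

```text
pix bar,sq,disc,deck,ledge,stage [array([ 0.591, -0.172,  0.1  ]), array([ 0.534, -0.194,  0.066]), array([ 0.539, -0.215,  0.063]), array([ 0.497, -0.13 ,  0.05 ]), array([ 0.472, -0.019,  0.042]), array([ 0.538, -0.005,  0.065]), array([ 0.56 , -0.129,  0.063])]
bar 712 ((602.8106689453125, -137.23663330078125), (143.5150146484375, 51.719505310058594), 61.25143814086914) 0.09991908312748282
disc ((582.8969116210938, -173.0771484375), (146.28543090820312, 147.4001007080078), 159.4169464111328) 0.06272409372395327
[[ 95  94  94  95  70  23  23  23  23  21  11  38  59  58  58  58  59]
 [ 95  94  94  94  90  24  13  13  13   9   7  57  59  59  58  58  59]
 [ 94  94  94  94  94  88  94  95  96  96  69  63  54  78  76  63  59]
 [ 94  92 141 151 153 153 153 153 154 154 154 154 156 156 147  91  94]
 [ 94  94 133 145 109 107  95  89  87  88  87  87  87 154 145  94  95]
 [ 94  95 133 134  64  64  63  63  65  65  65  64  64 135 144  94  94]
 [ 93  93 135 141  62  63  63  62  62  63  63  62  63 134 142  94  95]
 [ 93  94 133 144  63  63  64  64  64  64  63  63  62 136 146  94  94]
 [ 93  94 13
[... 264 characters left out ...]
93  93]
 [ 93  93 124 148  68  63  63  63  63  63  62  63  62 115 143  85  93]
 [ 93  93 121 150  66  79  83  84  84  86  87  88 109 133 144  93  93]
 [ 92  92 121 145 145 145 146 148 148 146 145 146 146 146 140  93  93]
 [132 104  93  92  93  92  92  92  92  92  93  93  91  92  91  88 107]
 [180 180 180 156 148 138 143 135 117 136 139 104 139 147 140 124 148]
 [179 179 179 180 182 183 183 183 183 181 181 181 181 183 183 183 183]]
sq ((532.403076171875, -193.13771057128906), (35.135597229003906, 34.834835052490234), 22.178783416748047)
stage n [-0.41276669 -0.08591621  0.90677564] tilt 24.936496126381726 c [ 0.53781624 -0.00780727  0.06388596] res 0.0008205574702861755 yaw 11.758064041983852
```

Everything fits: disc 147 mm across at z 63, bar top at z 100, and stage tilt 24.9° with a yaw of 11.8°. The square window is at 201.6°, so the joint is about +1.74 rad and the turn is about 100° clockwise. Now I'll grasp the bar.

{"api": "send_rows", "payload": {
  "plan": [
    {"dr": [0, 0, 0], "delta_pos": [0.645, -0.092, 0.5], "fingers": 1},
    {"dr": [0, 0, 0], "delta_pos": [0.645, -0.092, 0.5], "fingers": 1},
    {"dr": [0, 0, 0], "delta_pos": [0.645, -0.092, 0.5], "fingers": 1},
    {"dr": [0, 0, 0], "delta_pos": [0.645, -0.092, 0.5], "fingers": 0.2},
    {"dr": [0, 0, 0], "delta_pos": [0.645, -0.092, 0.5], "fingers": 0.2}
  ]
}}

```text
clock: 1.65
tcp_pos: [0.5814, -0.1755, 0.1924]
tool_rot: [-3.139, 0.003, 0.397]
force: [-1.3, -0.3, 0.5]
finger_gap: 0.078
gripper_force: 0.0
```

{"api": "send_rows", "payload": {
  "plan": [
    {"dr": [0, 0, 0], "delta_pos": [0, 0, 0.2], "fingers": 0.2},
    {"dr": [0, 0, 0], "delta_pos": [0, 0, 0.4], "fingers": 0.2},
    {"dr": [0, 0, 0], "delta_pos": [0, 0, 0.55], "fingers": 0.2},
    {"dr": [0, 0, 0], "delta_pos": [0, 0, 0.61], "fingers": 0.2},
    {"dr": [0, 0, 0], "delta_pos": [0, 0, 0.61], "fingers": 0.2}
  ]
}}

```text
clock: 2.15
tcp_pos: [0.5806, -0.1768, 0.0724]
tool_rot: [-3.141, 0.002, 0.395]
force: [0.1, 0.0, 0.0]
finger_gap: 0.0551
gripper_force: 0.0
```

```bash
python3 - <<'E'
from cloud import *
o=manip.get_obs(); print({k:np.round(o[k],3) for k in ["clock","tcp_pos","tool_rot","joint_pos","force"]})
m=vision.camera_model("wrist"); p,d=vision.read_camera("wrist"); cv2.imwrite("pics/w2.png",p); np.savez("w2.npz",p=p,d=d,**m)
E
```

```text
{'clock': np.float64(2.15), 'tcp_pos': array([ 0.581, -0.177,  0.072]), 'tool_rot': array([-3.141e+00,  2.000e-03,  3.950e-01]), 'joint_pos': array([-0.298,  0.49 ,  1.781, -0.   ,  0.872,  0.878]), 'force': array([0.088, 0.045, 0.046])}
```

View pics/w2.png

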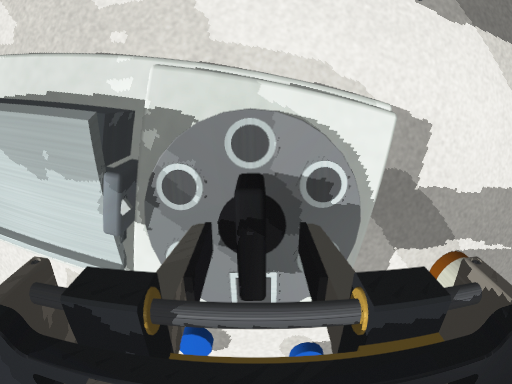

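The bar (250,230) stands between the fingers, about 3 mm off centre. I'll correct that and close.

{"api": "send_rows", "payload": {
  "plan": [
    {"dr": [0, 0, 0], "delta_pos": [0.017, -0.015, 0.01], "fingers": -0.2},
    {"dr": [0, 0, 0], "delta_pos": [0.017, -0.015, 0.01], "fingers": -1},
    {"dr": [0, 0, 0], "delta_pos": [0.017, -0.015, 0.01], "fingers": -1},
    {"dr": [0, 0, 0], "delta_pos": [0.017, -0.015, 0.01], "fingers": -1},
    {"dr": [0, 0, 0], "delta_pos": [0.017, -0.015, 0.01], "fingers": -1}
  ],
  "newtons": 25
}}

```text
clock: 2.7
tcp_pos: [0.5841, -0.172, 0.071]
tool_rot: [3.141, -0.001, 0.396]
force: [5.6, -17.7, -0.9]
finger_gap: 0.0174
gripper_force: 9.8
```

{"api": "send_rows", "payload": {
  "plan": [
    {"dr": [0, 0, 0], "delta_pos": [0, 0, 0], "fingers": -1},
    {"dr": [0, 0, 0], "delta_pos": [0, 0, 0], "fingers": -1},
    {"dr": [0, 0, 0], "delta_pos": [0, 0, 0], "fingers": -1}
  ]
}}

```text
clock: 3.0
tcp_pos: [0.5844, -0.1727, 0.071]
tool_rot: [3.14, -0.001, 0.396]
force: [1.0, -4.8, 1.6]
finger_gap: 0.0158
gripper_force: 25.0
```

{"api": "send_rows", "payload": {
  "plan": [
    {"dr": [0, 0, 0.03], "delta_pos": [0, 0, 0], "fingers": -1},
    {"dr": [0, 0, 0.065], "delta_pos": [0, 0, 0], "fingers": -1},
    {"dr": [0, 0, 0.1], "delta_pos": [0, 0, 0], "fingers": -1},
    {"dr": [0, 0, 0.14], "delta_pos": [0, 0, 0], "fingers": -1},
    {"dr": [0, 0, 0.18], "delta_pos": [0, 0, 0], "fingers": -1}
  ]
}}

```text
clock: 3.5
tcp_pos: [0.5844, -0.1727, 0.071]
tool_rot: [3.14, -0.002, -0.174]
force: [0.9, -4.8, 1.7]
finger_gap: 0.0158
gripper_force: 24.9
```

{"api": "send_rows", "payload": {
  "plan": [
    {"dr": [0, 0, 0.04], "delta_pos": [0, 0, 0], "fingers": -1},
    {"dr": [0, 0, 0.08], "delta_pos": [0, 0, 0], "fingers": -1},
    {"dr": [0, 0, 0.12], "delta_pos": [0, 0, 0], "fingers": -1},
    {"dr": [0, 0, 0.16], "delta_pos": [0, 0, 0], "fingers": -1},
    {"dr": [0, 0, 0.2], "delta_pos": [0, 0, 0], "fingers": -1}
  ]
}}

```text
clock: 4.0
tcp_pos: [0.5843, -0.1728, 0.071]
tool_rot: [3.141, -0.002, -0.803]
force: [0.3, -6.7, 2.2]
finger_gap: 0.0156
gripper_force: 24.9
```

{"api": "send_rows", "payload": {
  "plan": [
    {"dr": [0, 0, 0.04], "delta_pos": [0, 0, 0], "fingers": -1},
    {"dr": [0, 0, 0.08], "delta_pos": [0, 0, 0], "fingers": -1},
    {"dr": [0, 0, 0.12], "delta_pos": [0, 0, 0], "fingers": -1},
    {"dr": [0, 0, 0.15], "delta_pos": [0, 0, 0], "fingers": -1},
    {"dr": [0, 0, 0.18], "delta_pos": [0, 0, 0], "fingers": -1}
  ]
}}

```text
clock: 4.5
tcp_pos: [0.5843, -0.1728, 0.071]
tool_rot: [-3.141, -0.002, -1.367]
force: [0.3, -4.8, 0.5]
finger_gap: 0.0161
gripper_force: 24.9
```

{"api": "send_rows", "payload": {
  "plan": [
    {"dr": [0, 0, 0], "delta_pos": [0, 0, 0], "fingers": -1},
    {"dr": [0, 0, 0], "delta_pos": [0, 0, 0], "fingers": -1},
    {"dr": [0, 0, 0], "delta_pos": [0, 0, 0], "fingers": -1}
  ]
}}

```text
clock: 4.8
tcp_pos: [0.5843, -0.1728, 0.071]
tool_rot: [-3.141, -0.002, -1.364]
force: [0.5, -5.8, 1.7]
finger_gap: 0.0157
gripper_force: 25.0
```

Yaw is now −78.2°. I'll open, lift straight up and check the carousel.

{"api": "send_rows", "payload": {
  "plan": [
    {"dr": [0, 0, 0], "delta_pos": [0, 0, 0], "fingers": 0.2},
    {"dr": [0, 0, 0], "delta_pos": [0, 0, 0], "fingers": 0.2},
    {"dr": [0, 0, 0], "delta_pos": [0, 0, 0], "fingers": 0.2},
    {"dr": [0, 0, 0], "delta_pos": [0, 0, 0], "fingers": 0.2},
    {"dr": [0, 0, 0], "delta_pos": [0, 0, -0.1], "fingers": 0.2}
  ]
}}

```text
clock: 5.3
tcp_pos: [0.5819, -0.1711, 0.0885]
tool_rot: [3.138, 0.002, -1.363]
force: [-0.0, -0.8, 1.2]
finger_gap: 0.0536
gripper_force: 0.0
```

{"api": "send_rows", "payload": {
  "plan": [
    {"dr": [0, 0, 0], "delta_pos": [0, 0, -0.25], "fingers": 0.2},
    {"dr": [0, 0, 0], "delta_pos": [0, 0, -0.5], "fingers": 0.2},
    {"dr": [0, 0, 0], "delta_pos": [0, 0, -0.75], "fingers": 0.2},
    {"dr": [0, 0, 0], "delta_pos": [0, 0, -1], "fingers": 0.2},
    {"dr": [0, 0, 0], "delta_pos": [0, 0, -1], "fingers": 0.2}
  ]
}}

```text
clock: 5.8
tcp_pos: [0.5871, -0.1727, 0.2984]
tool_rot: [-3.131, -0.006, -1.363]
force: [-1.0, 0.0, 0.3]
finger_gap: 0.0548
gripper_force: 0.0
```

```bash
python3 - <<'E'
from cloud import *
o=manip.get_obs(); print({k:np.round(o[k],3) for k in ["clock","tcp_pos","tool_rot","joint_pos","force"]})
m=vision.camera_model("wrist"); print(m["xyz"]);p,d=vision.read_camera("wrist"); cv2.imwrite("pics/w3.png",p); np.savez("w3.npz",p=p,d=d,**m)
E
```

```text
{'clock': np.float64(5.8), 'tcp_pos': array([ 0.587, -0.173,  0.298]), 'tool_rot': array([-3.131, -0.006, -1.363]), 'joint_pos': array([-0.289,  0.259,  1.575,  0.   ,  1.295,  2.646]), 'force': array([-1.016,  0.005,  0.346])}
[ 0.60062357 -0.2511022   0.46824667]
```

View pics/w3.png

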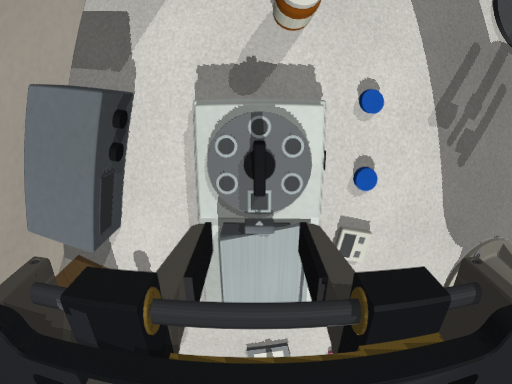

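The square window (260,200) now faces the hood pointer (261,224), in line with the axis (260,163). Next I'll turn the wrist and travel to the cassette.

{"api": "send_rows", "payload": {
  "plan": [
    {"dr": [0, 0, -0.23], "delta_pos": [-0.9, 0.1, 0], "fingers": 0.2},
    {"dr": [0, 0, -0.23], "delta_pos": [-0.9, 0.1, 0], "fingers": 0.2},
    {"dr": [0, 0, -0.23], "delta_pos": [-0.9, 0.1, 0], "fingers": 0.2},
    {"dr": [0, 0, -0.23], "delta_pos": [-0.9, 0.1, 0], "fingers": 0.2},
    {"dr": [0, 0, -0.23], "delta_pos": [-0.9, 0.1, 0], "fingers": 0.2}
  ]
}}

```text
clock: 6.35
tcp_pos: [0.5248, 0.0035, 0.2888]
tool_rot: [3.141, 0.003, -0.632]
force: [-0.2, 0.8, 0.4]
finger_gap: 0.0548
gripper_force: 0.0
```

{"api": "send_rows", "payload": {
  "plan": [
    {"dr": [0, 0, -0.23], "delta_pos": [0, 0, 0], "fingers": 0.2},
    {"dr": [0, 0, -0.23], "delta_pos": [0, 0, 0], "fingers": 0.2},
    {"dr": [0, 0, -0.23], "delta_pos": [0, 0, 0], "fingers": 0.2},
    {"dr": [0, 0, -0.23], "delta_pos": [0, 0, 0], "fingers": 0.2},
    {"dr": [0, 0, -0.23], "delta_pos": [0, 0, 0], "fingers": 0.2}
  ]
}}

```text
clock: 6.85
tcp_pos: [0.5261, 0.0003, 0.2886]
tool_rot: [-3.141, 0.003, 0.088]
force: [-0.2, -0.4, -0.0]
finger_gap: 0.0551
gripper_force: 0.0
```

{"api": "send_rows", "payload": {
  "plan": [
    {"dr": [0, 0, -0.23], "delta_pos": [0, 0, 0], "fingers": 0.2},
    {"dr": [0, 0, -0.23], "delta_pos": [0, 0, 0], "fingers": 0.2},
    {"dr": [0, 0, -0.23], "delta_pos": [0, 0, 0], "fingers": 0.2},
    {"dr": [0, 0, -0.23], "delta_pos": [0, 0, 0], "fingers": 0.2},
    {"dr": [0, 0, -0.23], "delta_pos": [0, 0, 0], "fingers": 0.2}
  ]
}}

```text
clock: 7.35
tcp_pos: [0.5261, 0.0003, 0.2886]
tool_rot: [-3.139, 0.002, 0.81]
force: [0.8, 0.1, 0.7]
finger_gap: 0.0549
gripper_force: 0.0
```

{"api": "send_rows", "payload": {
  "plan": [
    {"dr": [0, 0, -0.23], "delta_pos": [0, 0, 0], "fingers": 0.2},
    {"dr": [0, 0, -0.23], "delta_pos": [0, 0, 0], "fingers": 0.2},
    {"dr": [0, 0, -0.23], "delta_pos": [0, 0, 0], "fingers": 0.2},
    {"dr": [0, 0, -0.23], "delta_pos": [0, 0, 0], "fingers": 0.2},
    {"dr": [0, 0, -0.23], "delta_pos": [0, 0, 0], "fingers": 0.2}
  ]
}}

```text
clock: 7.85
tcp_pos: [0.5261, 0.0003, 0.2886]
tool_rot: [-3.139, 0.0, 1.533]
force: [-0.1, -0.4, 0.9]
finger_gap: 0.0551
gripper_force: 0.0
```

```bash
python3 - <<'E'
from cloud import *
m=vision.camera_model("wrist"); print(m["xyz"]);p,d=vision.read_camera("wrist"); np.savez("w4.npz",p=p,d=d,**m)
P=cloud(dict(p=p,d=d,**m))
# classify by geometry: cassette roi in world
def inbox(lo,hi): return np.all((P>lo)&(P<hi),axis=2)
X=inbox([.36,.17,.03],[.56,.38,.055]); print("fin",X.sum(),cv2.minAreaRect(np.float32(P[X][:,:2]*1000)),np.percentile(P[X][:,2],[50,90]))
X=inbox([.36,.17,.005],[.56,.38,.06]); print("plate",X.sum(),cv2.minAreaRect(np.float32(P[X][:,:2]*1000)))
S=P[inbox([.45,-.1,.03],[.64,.12,.12])]
c0=np.median(S,0)
n=np.array([-.413,-.086,.907]); n/=np.linalg.norm(n)
for t in (.006,.003,.002):
    k=np.abs((S-c0)@n)<t; Q=S[k]; c0=Q.mean(0); n=np.linalg.svd(Q-c0,full_matrices=False)[2][2]; n*=np.sign(n[2])
print("n",n,"tilt",np.degrees(np.arccos(n[2])),"yaw",np.degrees(np.arctan2(-n[1],-n[0])),"c",c0,"std",np.std((Q-c0)@n),len(Q))
y=np.array([n[1],-n[0],0]);y/=np.linalg.norm(y); x=np.cross(y,n)
# origin at z=.036, y extents
q=Q-c0; print("x ext",np.percentile(q@x,[0,1,99,100]),"y ext",np.percentile(q@y,[0,1,99,100]))
a=(.036-c0[2])/x[2]; print("x of foot rel c0",a)
# ledge: points above plane 5-12mm near foot
L=P[inbox([.4,-.15,.03],[.56,.15,.07])]; h=(L-c0)@n; L=L[(h>.006)&(h<.012)]-c0; print("ledge x",np.percentile(L@x,[1,5,50,95,99]),"y",np.percentile(L@y,[1,5,95,99]),len(L))
mid=(np.percentile(q@y,0.5)+np.percentile(q@y,99.5))/2; O=c0+a*x+mid*y; print("origin",O)
g=O+.045*x+.026*n; print("grip goal",g,"x",x,"y",y)
cv2.imwrite("pics/w4.png",p)
E
```

```text
[0.52847191 0.08175988 0.45798542]Traceback (most recent call last):
  File "<stdin>", line 6, in <module>
    return _quantile_unchecked(
        a, q, axis, out, overwrite_input, method, keepdims, weights)
    return _ureduce(a,
                    func=_quantile_ureduce_func,
    ...<5 lines>...
                    overwrite_input=overwrite_input,
                    method=method)
    r = func(a, **kwargs)
    result = _quantile(arr,
                       quantiles=q,
    ...<2 lines>...
                       out=out,
                       weights=wgt)
    slices_having_nans = np.isnan(arr[-1, ...])
                                  ~~~^^^^^^^^^
IndexError: index -1 is out of bounds for axis 0 with size 0
```

```bash
python3 - <<'E'
from cloud import *
z=np.load("w4.npz"); cv2.imwrite("pics/w4.png",z["p"]); P=cloud(z)
for x,y in [(250,60),(250,120),(250,180),(150,120),(350,120),(250,230)]: print(x,y,z["d"][y,x],np.round(P[y,x],3))
E
```

```text
250 60 0.4196972 [ 0.522  0.151 -0.001]
250 120 0.3834546 [0.52  0.061 0.064]
250 180 0.4188833 [ 0.516 -0.024  0.052]
150 120 0.44434294 [0.359 0.068 0.001]
350 120 0.44313365 [0.675 0.055 0.001]
250 230 0.44342467 [ 0.512 -0.102  0.05 ]
```

View pics/w4.png

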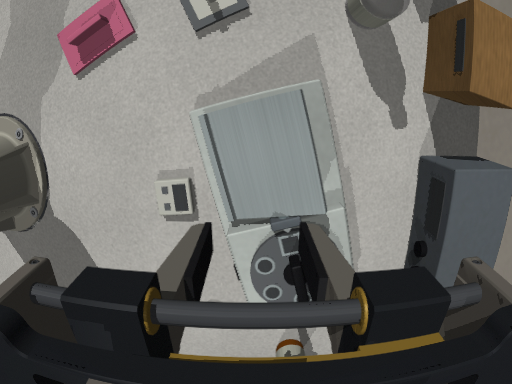

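This view shows the whole stage (270,155) with its ledge along the left side. The cassette (215,10) is cut off at the top. I'll fit the stage here, then move on to the cassette.

```bash
python3 - <<'E'
from cloud import *
z=np.load("w4.npz"); P=cloud(z)
def inbox(lo,hi): return np.all((P>lo)&(P<hi),axis=2)
S=P[inbox([.45,-.1,.03],[.66,.12,.12])]
c0=P[120,250]; n=np.array([-.413,-.086,.907])
for t in (.006,.003,.002):
    k=np.abs((S-c0)@n)<t; Q=S[k]; c0=Q.mean(0); n=np.linalg.svd(Q-c0,full_matrices=False)[2][2]; n*=np.sign(n[2])
print("n",n,"tilt",np.degrees(np.arccos(n[2])),"yaw",np.degrees(np.arctan2(-n[1],-n[0])),"c",c0,"std",np.std((Q-c0)@n),len(Q))
y=np.array([n[1],-n[0],0]);y/=np.linalg.norm(y); x=np.cross(y,n)
q=Q-c0; print("x ext",np.percentile(q@x,[0,1,99,100]),"y ext",np.percentile(q@y,[0,1,99,100]))
a=(.036-c0[2])/x[2]; print("foot rel c0",a)
L=P[inbox([.4,-.15,.03],[.56,.15,.07])]; h=(L-c0)@n; L=L[(h>.006)&(h<.012)]-c0; print("ledge x",np.percentile(L@x,[1,5,50,95,99]),"y",np.percentile(L@y,[1,5,95,99]),len(L))
mid=(np.percentile(q@y,0.5)+np.percentile(q@y,99.5))/2; O=c0+a*x+mid*y; print("origin",O)
g=O+.045*x+.026*n; print("grip goal",g,"x",x,"y",y)
E
```

```text
n [-0.41340405 -0.0881951   0.90626636] tilt 25.005615886007863 yaw 12.042871264696606 c [0.54037931 0.00873922 0.0669449 ] std 0.0007197470685513941 11216
x ext [-0.07626809 -0.07436802  0.06446129  0.06605553] y ext [-0.10389618 -0.08486462  0.07848153  0.0803897 ]
foot rel c0 -0.07320647497399482
ledge x [-0.08483375 -0.08348401 -0.07547545 -0.02639107 -0.02223923] y [-0.15271182 -0.1437988   0.06718189  0.07733508] 1172
origin [ 0.47658084 -0.01019348  0.036     ]
grip goal [ 0.50571678 -0.00397765  0.07858474] x [0.88632103 0.18908661 0.42270709] y [-0.20864353  0.97799176  0.        ]
```

{"api": "send_rows", "payload": {
  "plan": [
    {"dr": [0, 0, -0.148], "delta_pos": [0.94, -0.31, 0], "fingers": 0.5},
    {"dr": [0, 0, -0.148], "delta_pos": [0.94, -0.31, 0], "fingers": 0.5},
    {"dr": [0, 0, -0.148], "delta_pos": [0.94, -0.31, 0], "fingers": 0.5},
    {"dr": [0, 0, -0.148], "delta_pos": [0.94, -0.31, 0], "fingers": 0.5},
    {"dr": [0, 0, -0.148], "delta_pos": [0.94, -0.31, 0], "fingers": 0.5}
  ]
}}

```text
clock: 8.4
tcp_pos: [0.4712, 0.1951, 0.2892]
tool_rot: [-3.14, -0.002, 1.994]
force: [0.4, -1.2, -0.2]
finger_gap: 0.069
gripper_force: 0.0
```

```bash
cat > fin.py <<'E'
from cloud import *
import sys
o=manip.get_obs(); print(o["clock"],np.round(o["tcp_pos"],4),np.round(o["tool_rot"],3),np.round(o["joint_pos"],2))
m=vision.camera_model("wrist");p,d=vision.read_camera("wrist"); z=dict(p=p,d=d,**m); np.savez(sys.argv[1]+".npz",**z); cv2.imwrite(f"pics/{sys.argv[1]}.png",p)
P=cloud(z)
def inbox(lo,hi): return np.all((P>lo)&(P<hi),axis=2)
def big(M): # largest blob
    n,l,s,_=cv2.connectedComponentsWithStats(M.astype(np.uint8)); return l==1+np.argmax(s[1:,4])
X=big(inbox([.36,.17,.034],[.56,.38,.050])); Q=P[X]; r=cv2.minAreaRect(np.float32(Q[:,:2]*1000)); print("fin",X.sum(),r,np.percentile(Q[:,2],[10,50,90]))
X=big(inbox([.36,.17,.0055],[.56,.38,.060])); r=cv2.minAreaRect(np.float32(P[X][:,:2]*1000)); print("plate",X.sum(),r)
E
python3 fin.py w5
```

```text
8.4 [0.4712 0.1951 0.2892] [-3.140e+00 -2.000e-03  1.994e+00] [ 0.39  0.11  1.78  0.    1.25 -0.04]
fin 427 ((456.4852600097656, 279.4078369140625), (12.614828109741211, 68.53401184082031), 21.85884666442871) [0.03783135 0.03908138 0.04021943]
plate 5099 ((456.6770324707031, 279.1600341796875), (90.9543685913086, 131.11480712890625), 22.644502639770508)
```

The plate measures 91×131 mm at (0.4566, 0.2793), and the fin's top is at about z 39–40 with a yaw of 22.3°, which matches the description. I'll approach it.

{"api": "send_rows", "payload": {
  "plan": [
    {"dr": [0, 0, 0.011], "delta_pos": [0.414, 0.107, 0.4], "fingers": 0.2},
    {"dr": [0, 0, 0.011], "delta_pos": [0.414, 0.107, 0.7], "fingers": 0.2},
    {"dr": [0, 0, 0.011], "delta_pos": [0.414, 0.107, 0.9], "fingers": 0.2},
    {"dr": [0, 0, 0.011], "delta_pos": [0.414, 0.107, 0.9], "fingers": 0.2},
    {"dr": [0, 0, 0.011], "delta_pos": [0.414, 0.107, 0.9], "fingers": 0.2}
  ]
}}

```text
clock: 8.95
tcp_pos: [0.4553, 0.2726, 0.1046]
tool_rot: [-3.131, 0.002, 1.956]
force: [-1.2, -0.1, 0.7]
finger_gap: 0.0551
gripper_force: 0.0
```

```bash
python3 fin.py w6
```

```text
8.95 [0.4553 0.2726 0.1046] [-3.131e+00  2.000e-03  1.956e+00] [ 0.54  0.35  1.92 -0.    0.88  0.15]
fin 1119 ((456.6293029785156, 280.021728515625), (11.384581565856934, 69.74799346923828), 22.830589294433594) [0.03819418 0.03915362 0.04009409]
plate 12402 ((456.58807373046875, 279.5033264160156), (90.47520446777344, 130.07106018066406), 22.29452133178711)
```

{"api": "send_rows", "payload": {
  "plan": [
    {"dr": [0, 0, 0], "delta_pos": [0, 0, 0.15], "fingers": 0},
    {"dr": [0, 0, 0], "delta_pos": [0, 0, 0.3], "fingers": 0},
    {"dr": [0, 0, 0], "delta_pos": [0, 0, 0.42], "fingers": 0},
    {"dr": [0, 0, 0], "delta_pos": [0, 0, 0.47], "fingers": 0},
    {"dr": [0, 0, 0], "delta_pos": [0, 0, 0.47], "fingers": 0}
  ]
}}

```text
clock: 9.5
tcp_pos: [0.4598, 0.2744, 0.0171]
tool_rot: [-3.141, 0.0, 1.956]
force: [-0.6, 0.8, 0.9]
finger_gap: 0.0458
gripper_force: 0.0
```

{"api": "send_rows", "payload": {
  "plan": [
    {"dr": [0, 0, 0], "delta_pos": [0, 0, 0], "fingers": -0.6},
    {"dr": [0, 0, 0], "delta_pos": [0, 0, 0], "fingers": -1},
    {"dr": [0, 0, 0], "delta_pos": [0, 0, 0], "fingers": -1},
    {"dr": [0, 0, 0], "delta_pos": [0, 0, 0], "fingers": -1},
    {"dr": [0, 0, 0], "delta_pos": [0, 0, 0], "fingers": -1}
  ],
  "newtons": 25
}}

```text
clock: 10.0
tcp_pos: [0.4595, 0.2753, 0.0172]
tool_rot: [3.141, -0.0, 1.957]
force: [-1.0, -0.5, 5.5]
finger_gap: 0.0121
gripper_force: 25.0
```

{"api": "send_rows", "payload": {
  "plan": [
    {"dr": [0, 0, 0], "delta_pos": [0, 0, 0], "fingers": -1},
    {"dr": [0, 0, 0], "delta_pos": [0, 0, 0], "fingers": -1},
    {"dr": [0, 0, 0], "delta_pos": [0, 0, 0], "fingers": -1}
  ]
}}

```text
clock: 10.3
tcp_pos: [0.4595, 0.2753, 0.0172]
tool_rot: [3.141, -0.0, 1.957]
force: [-1.4, -0.2, 6.9]
finger_gap: 0.012
gripper_force: 25.0
```

Gripped: the gap is 12 mm, which is the fin's width, at 25 N. Now I'll lift.

{"api": "send_rows", "payload": {
  "plan": [
    {"dr": [0, 0, 0], "delta_pos": [0, 0, -0.1], "fingers": -1},
    {"dr": [0, 0, 0], "delta_pos": [0, 0, -0.3], "fingers": -1},
    {"dr": [0, 0, 0], "delta_pos": [0, 0, -0.55], "fingers": -1},
    {"dr": [0, 0, 0], "delta_pos": [0, 0, -0.8], "fingers": -1},
    {"dr": [0, 0, 0], "delta_pos": [0, 0, -0.8], "fingers": -1}
  ],
  "newtons": 30
}}

```text
clock: 10.8
tcp_pos: [0.4625, 0.2771, 0.1829]
tool_rot: [3.131, -0.002, 1.957]
force: [0.5, -0.0, -3.1]
finger_gap: 0.0118
gripper_force: 30.0
```

```bash
cat > goal.py <<'E'
from h import *
import sys
# goal: stage-frame position of cassette_grip (mm); TCP from grip offsets
sx,sy,sz=[float(v)/1000 for v in sys.argv[1:4]]
OFFZ,OFFX=.0088,.005   # grip point lies OFFZ behind TCP, OFFX along +tool x
O=np.array([.4761,-.0080,.036]); yw=np.radians(11.9); t=np.radians(25)
X=np.array([np.cos(t)*np.cos(yw),np.cos(t)*np.sin(yw),np.sin(t)]); Y=np.array([-np.sin(yw),np.cos(yw),0]); N=np.cross(X,Y)
Rg=np.c_[Y,X,-N]
o=manip.get_obs(); Rn=R.from_euler("xyz",o["tool_rot"]).as_matrix(); p=o["tcp_pos"]
grip=p-OFFZ*Rn[:,2]+OFFX*Rn[:,0]; S=np.c_[X,Y,N]
print("t",o["clock"],"grip in stage mm",np.round((grip-O)@S*1000,1),"rot err deg",np.round(np.degrees(R.from_matrix(Rg.T@Rn).as_rotvec()),2),"force stage",np.round(o["force"]@S,1), "gap",np.round(o["finger_gap"],4))
T=O+S@[sx,sy,sz]+OFFZ*Rg[:,2]-OFFX*Rg[:,0]
print("delta_pos",np.round(Rn.T@(T-p)/.2,3),"dr",np.round(R.from_matrix(Rn.T@Rg).as_rotvec()/np.pi,4),"goal tcp",np.round(T,3))
E
python3 goal.py 65 0 80
```

```text
t 10.8 grip in stage mm [106.1 286.7 122.3] rot err deg [ 24.36   2.37 -10.04] force stage [-0.8 -0.1 -3. ] gap 0.0118
delta_pos [-1.397 -0.339  0.269] dr [-0.1353 -0.0132  0.0558] goal tcp [ 0.505 -0.007  0.128]
```

{"api": "send_rows", "payload": {
  "plan": [
    {"dr": [-0.03, 0, 0.01], "delta_pos": [-0.15, -0.04, 0], "fingers": -1},
    {"dr": [-0.06, -0.01, 0.025], "delta_pos": [-0.35, -0.09, 0], "fingers": -1},
    {"dr": [-0.1, -0.01, 0.04], "delta_pos": [-0.55, -0.13, 0], "fingers": -1},
    {"dr": [-0.1353, -0.0132, 0.0558], "delta_pos": [-0.75, -0.18, 0], "fingers": -1},
    {"dr": [-0.1353, -0.0132, 0.0558], "delta_pos": [-0.85, -0.2, 0], "fingers": -1}
  ]
}}

```text
clock: 11.3
tcp_pos: [0.4806, 0.0993, 0.1731]
tool_rot: [2.719, 0.004, 1.776]
force: [-1.4, 0.7, -2.6]
finger_gap: 0.0119
gripper_force: 30.0
```

```bash
python3 goal.py 60 0 80
```

```text
t 11.3 grip in stage mm [ 82.1 109.1 121.8] rot err deg [ 0.78 -0.27  0.02] force stage [-2.3  0.9 -1.8] gap 0.0119
delta_pos [-0.545 -0.107  0.213] dr [-0.0043  0.0015 -0.0001] goal tcp [ 0.501 -0.008  0.126]
```

{"api": "send_rows", "payload": {
  "plan": [
    {"dr": [0, 0, 0], "delta_pos": [-0.15, -0.03, 0.05], "fingers": -1},
    {"dr": [0, 0, 0], "delta_pos": [-0.35, -0.07, 0.1], "fingers": -1},
    {"dr": [0, 0, 0], "delta_pos": [-0.48, -0.1, 0.15], "fingers": -1},
    {"dr": [0, 0, 0], "delta_pos": [-0.53, -0.1, 0.18], "fingers": -1},
    {"dr": [0, 0, 0], "delta_pos": [-0.53, -0.1, 0.18], "fingers": -1}
  ]
}}

```text
clock: 11.8
tcp_pos: [0.5037, -0.0033, 0.134]
tool_rot: [2.718, 0.002, 1.776]
force: [-0.5, -0.0, -2.5]
finger_gap: 0.0118
gripper_force: 30.0
```

{"api": "send_rows", "payload": {
  "plan": [
    {"dr": [0, 0, 0], "delta_pos": [0, 0, 0], "fingers": -1},
    {"dr": [0, 0, 0], "delta_pos": [0, 0, 0], "fingers": -1}
  ]
}}

```text
clock: 12.0
tcp_pos: [0.5043, -0.0013, 0.1357]
tool_rot: [2.716, 0.003, 1.779]
force: [-1.1, 0.3, -2.3]
finger_gap: 0.0116
gripper_force: 30.0
```

```bash
python3 goal.py 60 0 35; python3 - <<'E'
from cloud import *
m=vision.camera_model("wrist");p,d=vision.read_camera("wrist"); np.savez("w7.npz",p=p,d=d,**m); cv2.imwrite("pics/w7.png",p)
p,d=vision.read_camera("scene"); cv2.imwrite("pics/s7.png",np.hstack([cv2.resize(p[150:300,180:320],None,fx=2.8,fy=2.8),cv2.resize(cv2.imread("pics/w7.png"),(400,420))]))
E
```

```text
t 12.0 grip in stage mm [68.5  5.8 86.9] rot err deg [ 0.6  -0.15 -0.12] force stage [-1.9  0.5 -1.7] gap 0.0116
delta_pos [-0.028 -0.04   0.26 ] dr [-0.0033  0.0008  0.0007] goal tcp [ 0.52  -0.004  0.085]
```

View pics/s7.png

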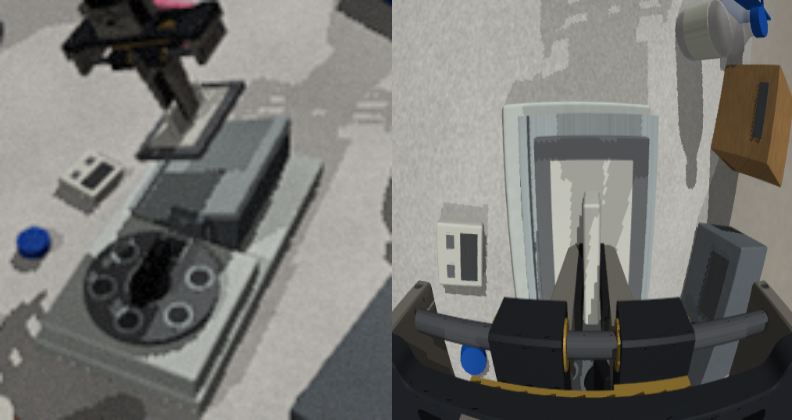

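The cassette is held parallel over the stage, and the wrist part of the view shows its plate at (590,200) inside the stage outline. I'll check the plate's plane and position against the stage numerically.

```bash
cat > chk.py <<'E'
from cloud import *
import sys
z=np.load(sys.argv[1]); P=cloud(z)
O=np.array([.4761,-.0080,.036]); yw=np.radians(11.9); t=np.radians(25)
X=np.array([np.cos(t)*np.cos(yw),np.cos(t)*np.sin(yw),np.sin(t)]); Y=np.array([-np.sin(yw),np.cos(yw),0]); N=np.cross(X,Y)
q=(P-O)@np.c_[X,Y,N]*1000; b=float(sys.argv[2])
M=(abs(q[...,2]-b)<6)&(q[...,0]>-20)&(q[...,0]<130)&(abs(q[...,1])<100)
n,l,s,_=cv2.connectedComponentsWithStats(M.astype(np.uint8)); M=l==1+np.argmax(s[1:,4])
Q=q[M]; A=np.c_[Q[:,:2],np.ones(len(Q))]; c=np.linalg.lstsq(A,Q[:,2],rcond=None)[0]
print("plate top slopes deg",np.degrees(c[:2]),"z mean",Q[:,2].mean(),"rect",cv2.minAreaRect(np.float32(Q[:,:2])),"x pct",np.percentile(Q[:,0],[.5,99.5]),"y pct",np.percentile(Q[:,1],[.5,99.5]),M.sum())
E
python3 chk.py w7.npz 71
```

```text
plate top slopes deg [-0.64784158 -0.31141792] z mean 71.28756625707837 rect ((66.7520523071289, 18.73697280883789), (90.69428253173828, 104.23493957519531), 0.11272924393415451) x pct [ 22.3449359  111.21165938] y pct [-29.80971998  70.2291226 ] 15545
```

{"api": "send_rows", "payload": {
  "plan": [
    {"dr": [-0.0033, 0.0008, 0.0007], "delta_pos": [-0.028, -0.03, 0.08], "fingers": -1},
    {"dr": [-0.0033, 0.0008, 0.0007], "delta_pos": [-0.028, -0.05, 0.16], "fingers": -1},
    {"dr": [-0.0033, 0.0008, 0.0007], "delta_pos": [-0.028, -0.06, 0.23], "fingers": -1},
    {"dr": [-0.0033, 0.0008, 0.0007], "delta_pos": [-0.028, -0.06, 0.26], "fingers": -1},
    {"dr": [-0.0033, 0.0008, 0.0007], "delta_pos": [-0.028, -0.06, 0.27], "fingers": -1}
  ]
}}

```text
clock: 12.6
tcp_pos: [0.5172, -0.0047, 0.0815]
tool_rot: [2.705, -0.0, 1.778]
force: [-0.4, 0.7, -1.8]
finger_gap: 0.0115
gripper_force: 30.0
```

{"api": "send_rows", "payload": {
  "plan": [
    {"dr": [0, 0, 0], "delta_pos": [0, 0, 0], "fingers": -1},
    {"dr": [0, 0, 0], "delta_pos": [0, 0, 0], "fingers": -1}
  ]
}}

```text
clock: 12.8
tcp_pos: [0.5175, -0.0052, 0.0825]
tool_rot: [2.704, 0.0, 1.778]
force: [-0.3, -0.0, -2.7]
finger_gap: 0.012
gripper_force: 30.0
```

```bash
python3 goal.py 55 0 26; python3 - <<'E'
from cloud import *
m=vision.camera_model("wrist");p,d=vision.read_camera("wrist"); np.savez("w8.npz",p=p,d=d,**m); cv2.imwrite("pics/w8.png",p)
E
python3 chk.py w8.npz 17
```

```text
t 12.8 grip in stage mm [56.9 -0.8 33.5] rot err deg [-0.09 -0.04  0.02] force stage [-1.4  0.  -2.4] gap 0.012
delta_pos [ 0.004 -0.01   0.038] dr [ 0.0005  0.0002 -0.0001] goal tcp [ 0.519 -0.004  0.075]
plate top slopes deg [ 0.0009049  -0.25476534] z mean 17.90761411368202 rect ((55.23884582519531, 12.19162368774414), (90.50409698486328, 104.21751403808594), 0.01743636466562748) x pct [10.85419697 99.73741813] y pct [-36.1075334   63.84095024] 15570
```

{"api": "send_rows", "payload": {
  "plan": [
    {"dr": [0, 0, 0], "delta_pos": [0, 0, 0.01], "fingers": -1},
    {"dr": [0, 0, 0], "delta_pos": [0, 0, 0.02], "fingers": -1},
    {"dr": [0, 0, 0], "delta_pos": [0, 0, 0.025], "fingers": -1},
    {"dr": [0, 0, 0], "delta_pos": [0, 0, 0.03], "fingers": -1},
    {"dr": [0, 0, 0], "delta_pos": [0, 0, 0.03], "fingers": -1}
  ]
}}

```text
clock: 13.35
tcp_pos: [0.5196, -0.0048, 0.0762]
tool_rot: [2.705, 0.0, 1.777]
force: [-0.5, 0.2, -2.2]
finger_gap: 0.0116
gripper_force: 30.0
```

{"api": "send_rows", "payload": {
  "plan": [
    {"dr": [0, 0, 0], "delta_pos": [0, 0, 0.003], "fingers": -1},
    {"dr": [0, 0, 0], "delta_pos": [0, 0, 0.005], "fingers": -1},
    {"dr": [0, 0, 0], "delta_pos": [0, 0, 0.005], "fingers": -1}
  ]
}}

```text
clock: 13.65
tcp_pos: [0.5201, -0.0047, 0.0755]
tool_rot: [2.705, 0.0, 1.777]
force: [-0.8, -0.7, -2.6]
finger_gap: 0.0119
gripper_force: 30.0
```

{"api": "send_rows", "payload": {
  "plan": [
    {"dr": [0, 0, 0], "delta_pos": [0, 0, 0.003], "fingers": -1},
    {"dr": [0, 0, 0], "delta_pos": [0, 0, 0.006], "fingers": -1},
    {"dr": [0, 0, 0], "delta_pos": [0, 0, 0.006], "fingers": -1}
  ]
}}

```text
clock: 13.95
tcp_pos: [0.5202, -0.0047, 0.0753]
tool_rot: [2.704, 0.0, 1.777]
force: [-17.5, -5.0, 23.9]
finger_gap: 0.012
gripper_force: 30.0
```

```bash
python3 goal.py 55 0 26
```

```text
t 13.95 grip in stage mm [56.3 -0.8 25.9] rot err deg [-0.1  -0.04  0.05] force stage [-6.4 -1.3 29.4] gap 0.012
delta_pos [ 0.004 -0.007 -0.   ] dr [ 0.0005  0.0002 -0.0003] goal tcp [ 0.519 -0.004  0.075]
```

Contact at about 30 N, where expected (z 25.9). I'll ease off and slide down towards the ledge.

{"api": "send_rows", "payload": {
  "plan": [
    {"dr": [0, 0, 0], "delta_pos": [0, 0, -0.004], "fingers": -1},
    {"dr": [0, 0, 0], "delta_pos": [0, -0.01, -0.004], "fingers": -1},
    {"dr": [0, 0, 0], "delta_pos": [0, -0.02, -0.004], "fingers": -1},
    {"dr": [0, 0, 0], "delta_pos": [0, -0.03, -0.004], "fingers": -1},
    {"dr": [0, 0, 0], "delta_pos": [0, -0.03, -0.004], "fingers": -1}
  ]
}}

```text
clock: 14.45
tcp_pos: [0.5167, -0.0062, 0.0737]
tool_rot: [2.702, 0.002, 1.777]
force: [-0.4, 0.0, 8.3]
finger_gap: 0.0116
gripper_force: 30.0
```

```bash
python3 goal.py 46 0 26
```

```text
t 14.45 grip in stage mm [52.2 -1.6 26. ] rot err deg [-0.21 -0.12  0.05] force stage [3.1 0.1 7.7] gap 0.0116
delta_pos [ 0.008 -0.031 -0.   ] dr [ 0.0012  0.0007 -0.0003] goal tcp [ 0.511 -0.006  0.071]
```

{"api": "send_rows", "payload": {
  "plan": [
    {"dr": [0, 0, 0], "delta_pos": [0, -0.005, 0], "fingers": -1},
    {"dr": [0, 0, 0], "delta_pos": [0, -0.01, 0], "fingers": -1},
    {"dr": [0, 0, 0], "delta_pos": [0, -0.015, 0], "fingers": -1},
    {"dr": [0, 0, 0], "delta_pos": [0, -0.02, 0], "fingers": -1},
    {"dr": [0, 0, 0], "delta_pos": [0, -0.02, 0], "fingers": -1}
  ]
}}

```text
clock: 14.95
tcp_pos: [0.5134, -0.007, 0.0721]
tool_rot: [2.701, 0.002, 1.777]
force: [1.1, 0.6, 8.2]
finger_gap: 0.0122
gripper_force: 30.0
```

```bash
python3 goal.py 46 0 26
```

```text
t 14.95 grip in stage mm [48.5 -1.7 26. ] rot err deg [-0.24 -0.14  0.05] force stage [4.5 0.3 7. ] gap 0.0122
delta_pos [ 0.009 -0.013 -0.   ] dr [ 0.0013  0.0008 -0.0003] goal tcp [ 0.511 -0.006  0.071]
```

{"api": "send_rows", "payload": {
  "plan": [
    {"dr": [0, 0, 0], "delta_pos": [0, -0.003, 0], "fingers": -1},
    {"dr": [0, 0, 0], "delta_pos": [0, -0.006, 0], "fingers": -1},
    {"dr": [0, 0, 0], "delta_pos": [0, -0.008, 0], "fingers": -1},
    {"dr": [0, 0, 0], "delta_pos": [0, -0.01, 0], "fingers": -1},
    {"dr": [0, 0, 0], "delta_pos": [0, -0.01, 0], "fingers": -1}
  ]
}}

```text
clock: 15.45
tcp_pos: [0.5118, -0.0074, 0.0714]
tool_rot: [2.701, 0.002, 1.777]
force: [0.8, -1.0, 8.6]
finger_gap: 0.0114
gripper_force: 30.0
```

```bash
python3 goal.py 45 0 26
```

```text
t 15.45 grip in stage mm [46.7 -1.7 26. ] rot err deg [-0.25 -0.14  0.05] force stage [ 4.2 -1.2  7.5] gap 0.0114
delta_pos [ 0.009 -0.009  0.   ] dr [ 0.0014  0.0008 -0.0003] goal tcp [ 0.51  -0.006  0.071]
```

{"api": "send_rows", "payload": {
  "plan": [
    {"dr": [0, 0, 0], "delta_pos": [0, -0.003, 0], "fingers": -1},
    {"dr": [0, 0, 0], "delta_pos": [0, -0.006, 0], "fingers": -1},
    {"dr": [0, 0, 0], "delta_pos": [0, -0.008, 0], "fingers": -1},
    {"dr": [0, 0, 0], "delta_pos": [0, -0.008, 0], "fingers": -1}
  ]
}}

```text
clock: 15.85
tcp_pos: [0.5104, -0.0077, 0.0706]
tool_rot: [2.701, 0.002, 1.777]
force: [1.4, 0.2, 8.7]
finger_gap: 0.0114
gripper_force: 30.0
```

```bash
python3 goal.py 45 0 26
```

```text
t 15.85 grip in stage mm [45.  -1.7 26. ] rot err deg [-0.24 -0.14  0.05] force stage [ 5.  -0.1  7.2] gap 0.0114
delta_pos [ 0.009 -0.     0.   ] dr [ 0.0013  0.0008 -0.0003] goal tcp [ 0.51  -0.006  0.071]
```

{"api": "send_rows", "payload": {
  "plan": [
    {"dr": [0, 0, 0], "delta_pos": [0, -0.003, 0], "fingers": -1},
    {"dr": [0, 0, 0], "delta_pos": [0, -0.006, 0], "fingers": -1},
    {"dr": [0, 0, 0], "delta_pos": [0, -0.006, 0], "fingers": -1}
  ]
}}

```text
clock: 16.15
tcp_pos: [0.5101, -0.0078, 0.0706]
tool_rot: [2.7, 0.002, 1.777]
force: [3.1, 2.5, 8.9]
finger_gap: 0.0121
gripper_force: 30.0
```

{"api": "send_rows", "payload": {
  "plan": [
    {"dr": [0, 0, 0], "delta_pos": [0, -0.003, 0], "fingers": -1},
    {"dr": [0, 0, 0], "delta_pos": [0, -0.005, 0], "fingers": -1},
    {"dr": [0, 0, 0], "delta_pos": [0, -0.005, 0], "fingers": -1}
  ]
}}

```text
clock: 16.45
tcp_pos: [0.51, -0.0078, 0.0706]
tool_rot: [2.699, 0.002, 1.777]
force: [6.1, 5.7, 10.8]
finger_gap: 0.012
gripper_force: 30.0
```

```bash
python3 goal.py 45 0 26
```

```text
t 16.45 grip in stage mm [44.7 -1.8 26.2] rot err deg [-0.37 -0.15  0.03] force stage [11.   4.3  6.7] gap 0.012
delta_pos [0.009 0.001 0.001] dr [ 0.0021  0.0008 -0.0001] goal tcp [ 0.51  -0.006  0.071]
```

The cassette stopped at stage x 44.7 and the force is rising, so that is the ledge. One more small push to seat it squarely.

{"api": "send_rows", "payload": {
  "plan": [
    {"dr": [0, 0, 0], "delta_pos": [0, -0.004, 0], "fingers": -1},
    {"dr": [0, 0, 0], "delta_pos": [0, -0.008, 0], "fingers": -1},
    {"dr": [0, 0, 0], "delta_pos": [0, -0.008, 0], "fingers": -1}
  ]
}}

```text
clock: 16.75
tcp_pos: [0.5099, -0.0079, 0.0708]
tool_rot: [2.697, 0.002, 1.777]
force: [8.4, 9.7, 11.6]
finger_gap: 0.0121
gripper_force: 30.0
```

```bash
python3 goal.py 45 0 26; python3 - <<'E'
from cloud import *
m=vision.camera_model("wrist");p,d=vision.read_camera("wrist"); np.savez("w9.npz",p=p,d=d,**m); cv2.imwrite("pics/w9.png",p)
E
python3 chk.py w9.npz 10
```

```text
t 16.75 grip in stage mm [44.6 -1.8 26.3] rot err deg [-0.48 -0.15  0.01] force stage [14.2  7.8  6.2] gap 0.0121
delta_pos [0.009 0.002 0.002] dr [ 0.0027  0.0008 -0.    ] goal tcp [ 0.51  -0.006  0.071]
plate top slopes deg [ 0.92934375 -0.23532475] z mean 10.521282226887587 rect ((38.17639923095703, 21.19845199584961), (124.71221160888672, 100.88619995117188), 89.96205139160156) x pct [-11.14448809  87.56353645] y pct [-38.13186546  80.11461635] 18317
```

{"api": "send_rows", "payload": {
  "plan": [
    {"dr": [0, 0, 0], "delta_pos": [0, 0.005, 0], "fingers": -1},
    {"dr": [0, 0, 0], "delta_pos": [0, 0.007, 0], "fingers": -1},
    {"dr": [0, 0, 0], "delta_pos": [0, 0.007, 0], "fingers": -1}
  ],
  "newtons": 10
}}

```text
clock: 17.1
tcp_pos: [0.51, -0.0079, 0.0706]
tool_rot: [2.699, 0.002, 1.777]
force: [5.7, 5.1, 9.1]
finger_gap: 0.0117
gripper_force: 10.0
```

```bash
python3 goal.py 45 0 26
```

```text
t 17.1 grip in stage mm [44.7 -1.8 26.1] rot err deg [-0.38 -0.15  0.01] force stage [9.9 3.8 5.4] gap 0.0117
delta_pos [0.009 0.001 0.001] dr [ 0.0021  0.0008 -0.0001] goal tcp [ 0.51  -0.006  0.071]
```

{"api": "send_rows", "payload": {
  "plan": [
    {"dr": [0, 0, 0], "delta_pos": [0, 0, 0], "fingers": -0.7},
    {"dr": [0, 0, 0], "delta_pos": [0, 0, 0], "fingers": -0.5},
    {"dr": [0, 0, 0], "delta_pos": [0, 0, 0], "fingers": -0.3},
    {"dr": [0, 0, 0], "delta_pos": [0, 0, 0], "fingers": -0.2},
    {"dr": [0, 0, 0], "delta_pos": [0, 0, 0], "fingers": -0.2}
  ]
}}

```text
clock: 17.6
tcp_pos: [0.5057, -0.0077, 0.068]
tool_rot: [2.705, 0.0, 1.777]
force: [0.1, -0.1, -0.9]
finger_gap: 0.0368
gripper_force: 0.0
```

{"api": "send_rows", "payload": {
  "plan": [
    {"dr": [0, 0, 0], "delta_pos": [0, 0, -0.05], "fingers": -0.2},
    {"dr": [0, 0, 0], "delta_pos": [0, 0, -0.2], "fingers": -0.2},
    {"dr": [0, 0, 0], "delta_pos": [0, 0, -0.4], "fingers": -0.2},
    {"dr": [0, 0, 0], "delta_pos": [0, 0, -0.5], "fingers": -0.2},
    {"dr": [0, 0, 0], "delta_pos": [0, 0, -0.5], "fingers": -0.2}
  ]
}}

```text
clock: 18.1
tcp_pos: [0.4652, -0.0167, 0.1613]
tool_rot: [2.701, 0.002, 1.777]
force: [0.4, 0.3, -0.6]
finger_gap: 0.0371
gripper_force: 0.0
```

```bash
python3 goal.py 45 0 26; python3 - <<'E'
from cloud import *
m=vision.camera_model("wrist");p,d=vision.read_camera("wrist"); np.savez("w10.npz",p=p,d=d,**m); cv2.imwrite("pics/w10.png",p)
E
python3 chk.py w10.npz 10; python3 - <<'E'
from cloud import *
z=np.load("w10.npz"); P=cloud(z)
O=np.array([.4761,-.0080,.036]); yw=np.radians(11.9); t=np.radians(25)
X=np.array([np.cos(t)*np.cos(yw),np.cos(t)*np.sin(yw),np.sin(t)]); Y=np.array([-np.sin(yw),np.cos(yw),0]); N=np.cross(X,Y)
q=(P-O)@np.c_[X,Y,N]*1000
def fit(n,lo,hi,b):
    M=np.all((q>lo)&(q<hi),axis=2); Q=q[M]; A=np.c_[Q[:,:2],np.ones(len(Q))]; print(n,len(Q),"slopes",np.round(np.degrees(np.linalg.lstsq(A,Q[:,2],rcond=None)[0][:2]),2),"z",np.round(np.median(Q[:,2]),2))
fit("plate",[8,-50,6],[30,55,14],0); fit("plate all",[8,-50,6],[82,55,14],0); fit("stage",[100,-60,-4],[135,70,4],0)
for y0 in (-35,0,25,50):
    k=(abs(q[...,1]-y0)<4)&(abs(q[...,0]-95)<45)
    Q=q[k]; up=Q[(Q[:,2]>7)&(Q[:,2]<13)]; 
    l=q[(abs(q[...,1]-y0)<4)&(abs(q[...,0])<13)]; l=l[np.argsort(l[:,0])]
    print(y0,"plate top end",np.round(np.percentile(up[:,0],99),1), "low profile",np.round(l[::6][:,[0,2]],1).tolist())
E
```

```text
t 18.1 grip in stage mm [ 41.6  -1.3 127.6] rot err deg [-0.26 -0.13  0.02] force stage [ 0.2  0.2 -0.8] gap 0.0371
delta_pos [0.008 0.014 0.508] dr [ 0.0014  0.0007 -0.0001] goal tcp [ 0.51  -0.006  0.071]
plate top slopes deg [ 0.49014843 -0.24194837] z mean 10.375279016141105 rect ((38.02126693725586, 7.660255432128906), (150.1468048095703, 100.4428482055664), 89.79042053222656) x pct [-11.27990107  87.50922952] y pct [-66.10526441  78.30855551] 11154
plate 2322 slopes [ 1.93 -0.15] z 10.85
plate all 6684 slopes [-0.15 -0.15] z 10.84
stage 3962 slopes [-0.05 -0.02] z -0.02
-35 plate top end 87.2 low profile [[-11.9, 8.2], [-11.3, 9.8], [-10.3, 9.8], [-9.3, 9.6], [-8.4, 9.7], [-7.4, 8.3], [-6.6, 8.5], [-5.5, 8.5], [-5.1, 9.3], [-4.2, 9.5], [-3.3, 10.1], [-2.3, 9.3], [-1.4, 9.5], [-1.0, 9.5], [0.0, 10.2], [1.0, 10.0], [2.0, 10.8], [2.9, 10.1], [3.8, 9.5], [4.8, 9.2], [5.1, 11.0], [6.1, 10.7], [7.1, 10.8], [8.1, 9.5], [9.0, 10.1], [10.0, 10.1], [10.3, 10.8], [11.2, 10.3], [12.2, 10.9]]
0 plate top end 87.5 low profile [[-12.0, 7.7], [-11.7, 8.7], [-10.7, 9.3], [-9.7, 8.2], [-8.9, 8.5
[... 8870 characters left out ...]
[12.5, 217.7], [12.6, 213.1], [12.6, 222.3], [12.6, 230.1], [12.7, 216.9], [12.7, 220.3], [12.7, 225.1], [12.8, 221.6], [12.8, 217.6], [12.9, 11.3], [12.9, 216.7], [12.9, 230.1], [12.9, 214.2], [13.0, 230.1], [13.0, 230.5]]
50 plate top end 87.7 low profile [[-11.8, 8.2], [-10.7, 8.5], [-9.9, 8.6], [-9.6, 10.2], [-8.8, 8.4], [-7.9, 8.9], [-6.9, 8.5], [-6.7, 9.2], [-5.8, 10.2], [-4.9, 9.8], [-4.1, 8.9], [-3.8, 9.7], [-2.9, 8.9], [-2.0, 9.4], [-1.1, 9.7], [-0.8, 10.7], [0.1, 10.3], [0.9, 10.2], [1.9, 9.3], [2.7, 9.1], [2.9, 10.2], [3.8, 9.6], [4.7, 9.7], [5.6, 9.3], [5.8, 10.4], [6.7, 10.8], [7.6, 9.6], [8.5, 9.7], [8.6, 11.3], [9.4, 9.2], [10.4, 10.3], [10.5, 10.7], [11.5, 10.9], [12.3, 9.9]]
```

The plate is flat (−0.15°), its far edge is uniform at 87.2–87.7 mm along its length, and my frame reads about 2 mm low there because the ledge's outer face also appears at −12. I'll check the ledge seam by eye.

```bash
python3 - <<'E'
from cloud import *
p=cv2.imread("pics/w10.png"); t,_=vision.read_camera("top"); cv2.imwrite("pics/f.png",np.hstack([cv2.resize(p[60:290,120:360],(500,480),interpolation=2),cv2.resize(t[135:215,240:350][:, :50],(300,480),interpolation=2)])); cv2.imwrite("pics/top9.png",t)
E
```

```text
(no output)
```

View pics/f.png

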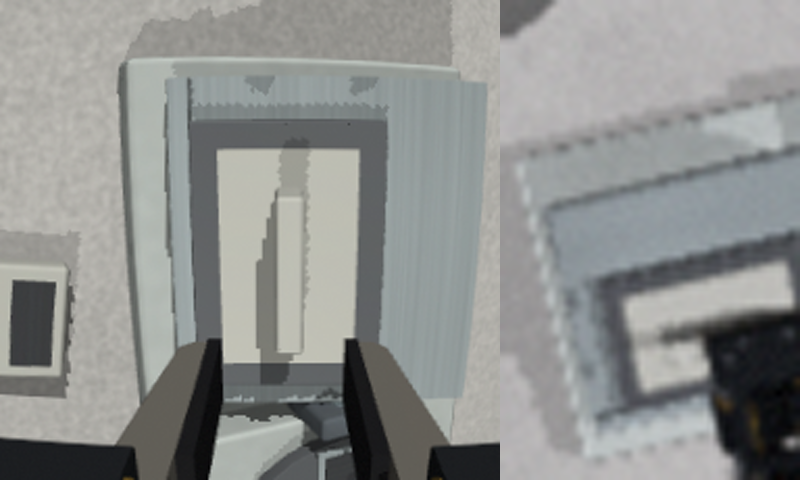

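The cassette's dark border meets the ledge along x≈190 of the crop with no stage strip showing, and it is centred. One numeric check of the carousel angle from the earlier view before handing in.

```bash
python3 - <<'E'
from cloud import *
z=np.load("w3.npz"); g=z["p"].min(2)
M=np.zeros(g.shape,bool); M[186:213,246:274]=g[186:213,246:274]>118
n,l,s,c=cv2.connectedComponentsWithStats(M.astype(np.uint8)); k=1+np.argmax(s[1:,4])
Q=onplane(z,np.argwhere(l==k)[:,::-1],.063,True)[:,:2]*1000; r=cv2.minAreaRect(np.float32(Q)); print(r)
a=np.array(r[0])-[583.5,-173]; print("dist",np.hypot(*a),"joint deg",np.degrees(np.arctan2(a[1],a[0]))-101.9)
o=manip.get_obs(); print(o["clock"],o["force"])
E
```

```text
((559.3804931640625, -123.15684509277344), (34.643226623535156, 14.028965950012207), 87.10174560546875)
dist 55.37229181742995 joint deg 13.922716267692039
18.2 [-0.14917449  0.45609933 -1.06013561]
```

```bash
python3 - <<'E'
from cloud import *
z=np.load("w3.npz"); P=cloud(z); g=z["p"].min(2)
c=np.array([.5835,-.173]); M=(P[...,2]>.095)&(P[...,2]<.106)&(np.linalg.norm(P[...,:2]-c,axis=2)<.045)
print("bar",cv2.minAreaRect(np.float32(P[M][:,:2]*1000)),M.sum())
q=onplane(z,[(260,127),(260,200)],.063,True); v=q[1]-q[0]; print(q,"line",np.degrees(np.arctan2(v[1],v[0]))-101.9)
G=g[184:216,242:278]; print(G[::2,::2])
E
```

```text
bar ((582.428955078125, -173.67230224609375), (14.319950103759766, 67.9399185180664), 11.804362297058105) 630
[[ 0.59250364 -0.22416315  0.063     ]
 [ 0.57079575 -0.12262601  0.063     ]] line 0.16773776953169772
[[ 90  90  91  90  92  87  20  27  29  27  27  24 105 106 105 105 106 105]
 [ 90  91  91  91  91  87  20  27  28  26  28  24 105 106 105 105 105 106]
 [ 91  91  91  92  91  86  21  28  28  28  27  25 105 105 105 106 105 105]
 [ 91  91  91 115 115 109  20  26  27  27  27  24 139 139 137 105 106 105]
 [ 91  91  91 138 145 138  20  27  26  26  27  24 170 171 162 106 106 106]
 [ 92  91  91 136 130  60  20  28  28  27  28  26  71 137 160 107 106 107]
 [ 91  91  91 136 129  60  54  43  45  49  49  62  71 136 159 107 106 106]
 [ 91  91  91 138 131  60  60  60  68  71  71  71  70 138 162 106 107 106]
 [ 90  92  92 136 131  61  62  69  72  71  72  72  73 138 160 106 106 106]
 [ 92  92  92 135 129  61  63  70  70  71  70  71  70 136 159 106 106 106]
 [ 93  92  92 136 131  60  71  71  70  71  72  70  70 138 159 107 107 106]
 [ 92  92  92 136 130  64  70  70  70  70  70  71  70 137 158 108 106 107]
 [ 92  91  92 134 144  70  69  70  70  70  70  69  71 135 156 108 108 107]
 [101 102  92 154 161 147 137 147  93 111 148 149 150 162 150  88 107 106]
 [ 94  84  67  98 107 107 101  76  77  86 108 106 107 107  98  78 158 168]
 [ 92  92  92  89  88  88  87  84  79  74  86  86  87  87  89  91 189 192]]
```

The bar lies at 11.8°, the same as the viewer's yaw, and the line through the windows is within 0.2° of facing the hood. The earlier 13.9° came from a mask that caught only part of the square frame. I'll hand it in.

```bash
python3 -c "
from bench import manip
print(manip.job_done())"
```

```text
the job is handed in; nothing more can be done
None
```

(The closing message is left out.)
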